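Index the bezel to the next station and lock the index table

ROBOT

A 7-joint arm with a two-finger parallel gripper is mounted at the origin on the work surface. World frame = base frame: x ahead of the robot, y to its left, z up, the work surface at z = 0. Lengths are in m, angles in rad, forces in N, time in s.
With the tool pointing down it reaches from about 0.4 to 0.85 m from the base axis. Payload 10.4 kg.
Tool frame: the origin (TCP) lies midway between the tips of the shut fingers; the grasp point (between the pads) lies 19 mm behind it (grip_point_offset is the distance from the TCP to the grasp point, in m); y points along the fingers, z is the direction in which the jaws open and shut, and the axes are right-handed (so a half turn about y gives the same grasp; the last joint's range is limited). The gripper opens to 85 mm and grips with 20 to 120 N. Pads are 22 mm wide; open, the fingers measure 114 mm over their backs; the gripper's body (76 mm by 85 mm) begins 54 mm behind the grasp point. The pads swing forward as they close: fully open they stand 13 mm farther back than shut.
Start: joints at [1.105, 0.332, -0.065, 1.46, 0.022, 1.35, -0.088], TCP at [0.268, -0.565, 0.231] pointing down, gripper open.
Joint ranges: [-2.6, 2.6], [-0.5, 2.12], [-1.47, 1.34], [0.16, 2.42], [-1.27, 4.41], [0.06, 2.06], [-2.6, 2.6]. Speed limits (rad/s): [2.22, 2.22, 2.79, 2.79, 3.14, 3.14, 3.14].

INTERFACE

Orientations are given as a unit quaternion [x, y, z, w].
In Python, from workcell import * gives the robot as it stands.
- The arm moves only by the tool send_rows, never from a script. Its argument "motion" is a list of rows, each a list of 7 numbers: the opening in per cent of the stroke, from 0 (shut) to 100 (fully open), then the shift along the tool's x, y, z in m, then the turn, a rotation vector about the tool's x, y, z in rad. In form: [[claw, tx, ty, tz, ax, ay, az], ...]. A call has 1 to 10 rows; each row is the pose to reach, as a shift and turn from the pose commanded when the call began, along the tool's axes at that moment; what a row does not reach only later rows make up. A row lasts 1/12 s, in which the tool goes at most 41.7 mm and 7.16 degrees, less where a joint would pass 70% of its speed; a pose out of reach is approached as far as the arm can. A call with a gripper value outside its range is refused whole. The fingers move at their own pace and stop on an object; "squeeze" is the grip in N (left out, the last holds). Time passes only in rows, so rows that repeat a pose let the fingers close. It gives the time, the measured TCP pose, the force and the opening at its end, in the units of the state.
- get_obs(): the state, without advancing time (a new reading comes with each control period).
- camera(name): name is "scene" or "side" or "wrist"; returns a dict with "pixels" (384x512x3 uint8, red, green, blue), "range_z" (384x512 float32, m along the optical axis (not along the pixel's ray), 0 where there is no reading), "fovy" (degrees; the focal length in pixels is half the picture's height over the tangent of half this angle, whatever the lens; pixels are square), "cx", "cy" (the principal point, pixels), "view" (4x4, takes a point from world to camera coordinates); the wrist camera has in their place "T_tool_cam" (4x4, takes a point from camera to tool coordinates, whose origin is the TCP and whose axes are the tool frame's). Camera axes: x right, y down, z forward; pixel columns grow to the right and rows downward; lengths in m; the calibration is good to about 2 mm. A picture is of the moment at which its call begins: read the wrist's pose just before it.
- hand_in(): hands the job in, once; it reports no verdict.
The state is a dict: "clock": time; "joint_pos": joint angles; "joint_velocities": joint speeds; "tau": joint torques, N m; "position": TCP position; "ee_rot": TCP orientation; "ft_force": force on the tool from outside, world axes, zero at the start; "torque": the same for the moment, N m; "grip_width": opening from 0.0 (shut) to 1.0 (fully open).
Only numpy, scipy, OpenCV 4.12 (cv2) and the standard library are available. Lean on these libraries where they do the work, as an engineer would, in place of code of your own. Each camera call takes 0.05 s, during which the arm holds its last target.

TASK

The bezel in the chuck is to be drilled at its next station: swing the red-handled lever of the index table round to 60 degrees (the yellow graduation), then push the brass-capped lock plunger fully home so that it drops into the index plate and clicks, and slide the forked keeper all the way across over its collar so that it cannot spring back. Leave the other things on the bench lying where they are.

Things in the scene. Friction and masses are not known exactly. Their poses are not given: they have to be found in the camera images.
- indexer: Index table bolted to the bench: grey-green round cast base, 190 mm across, 44 mm high, four lugs. Origin on its turning axis at bench level, z up; its x axis points from the turning axis to the lock plunger on the side away from the robot (turned up to 22 degrees either way). It can take 25 N without moving.
- plate_centre (a point): On the turning axis, at the top face (56 mm high) of the steel index plate: 136 mm across with 24 open slots in its rim, 15 degrees apart, 10 mm wide. Plate, dark faceplate, chuck (72 mm across) and brass bezel (top at 91 mm) turn with the lever.
- index_lever (a joint): Lever angle, rad, about the vertical axis through the indexer's origin, positive counter-clockwise from above; 0 at the blue graduation, 1.047 (60 degrees) at the yellow one; stops at -0.60 and 1.85. At angle q the lever points in direction (q - 165 degrees) in the indexer's x, y frame. It stays where it is left; friction 0.12 N m (1 N at the grip).
- lever_grip (a point): Middle of the upright red round grip at the lever's end: 22 mm in diameter, 125 mm from the turning axis, from 68 to 108 mm above the bench (this point at 88). The steel lever below it is 20 mm wide, 56 to 65 mm high, with a window in which a red hairline lies over the scale.
- mark_60 (a point): Middle of the yellow 60-degree graduation (17 x 4 mm) on the aluminium scale ring of the base, 86 mm from the turning axis, 45 mm above the bench. Black long graduations every 15 degrees, short ones every 5; the blue one is zero. The hairline of the lever must lie over it.
- lock_plunger (a joint): Travel straight down, m: 0 out, 0.012 home. Spring up: 1.6 N out, 4 N home; a ball catch makes it about 10 N on the way, past 7 mm it snaps home and the ball holds it lightly. Its round nose enters the slot below it and draws the plate into line from about 2.5 degrees off; farther off it lands on the steel between two slots after 2 mm.
- plunger_top (a point): Centre of the top of the plunger's brass cap, 62 mm along the indexer's x: cap 20 mm in diameter, 7 thick; top 110 mm above the bench when out, 98 when home. Below it a neck of 12 mm diameter, 8.5 long, and a steel collar of 24 mm diameter, 11 thick, which bars the keeper until it has sunk into the housing (1.5 mm below the housing's top when home).
- housing_top (a point): Middle of the flat top (84 mm above the bench) of the grey-green lock housing that overhangs the index plate's rim. In the indexer's frame it spans x 50 to 91 mm, y -22 to 74 mm. Two keeper guide strips along y stand on it (tops 91 mm above the bench, y 22 to 72 mm, 28 mm clear between them).
- keeper (a joint): Travel of the keeper in the indexer's -y direction, toward the plunger, m: 0 is back, 0.020 fully across with its prongs over the collar, either side of the neck. Sliding friction about 2 N; it stays where it is left. It starts within 3 mm of 0.
- keeper_knob (a point): Centre of the top of the upright black knob on the brass keeper fork: 13 mm in diameter, 17 mm tall, top 105 mm above the bench; at x 62 mm, y 56 mm in the indexer's frame with the keeper at 0, y 36 mm with it across. The fork is 26 mm wide and 4 mm thick and lies on the housing's top.
- loupe: Bystander: black watchmaker's eyeglass standing on its small end, 41 mm across, 36 mm high; origin at the centre of its underside.
- saw_frame: Bystander: piercing saw lying flat, about 280 x 95 mm, 20 mm high; origin under the handle's front end.
- bench_block: Bystander: round steel bench block on a rubber foot, 68 mm across, 36 mm high; origin at the centre of its underside.
- blank_tray: Bystander: flat dark wooden tray 85 x 110 x 18 mm with bezel blanks; origin at the centre of its underside.

How it is judged:
By the outcome, as a careful person would: the job done as asked, in the order asked, and still so for the second after the job is handed in, with the robot touching nothing.
It also fails if it takes over 51 s, if anything falls off the work surface, if the arm or the gripper's body presses on something with over 40 N, if the wrist force passes 120 N, or if a joint passes its speed limit or range.

## Working session

There is one attempt and no reset: what is moved stays moved. The work goes in short steps, Python scripts to look and compute and a tool call to move; the robot and the scene stay as the last step left them, time stands still between calls to the robot, and variables do not carry over. Pictures are saved under pics/ and viewed, and the job is handed in when it is done.

Besides the shell and the picture viewer there is one more tool, called in YAML: its name, and indented under it one key for each argument. send_rows: Moves the arm, as the interface text tells. Its arguments: {"type":"object","properties":{"motion":{"type":"array"},"squeeze":{"type":"number"}},"required":["motion"]}

```bash
mkdir -p pics; ls; python3 - <<'E'
from workcell import *
import cv2,pickle
o=get_obs();print(o)
d={}
for n in ["scene","side","wrist"]:
    c=camera(n);d[n]=c;cv2.imwrite(f"pics/{n}0.png",c["pixels"][:,:,::-1])
    print(n,c["fovy"],c["cx"],c["cy"],c.get("view"),c.get("T_tool_cam"))
pickle.dump((o,d),open("c0.pkl","wb"))
E
```

```text
pics
{'clock': 0.0, 'joint_pos': array([ 1.10538172,  0.33288093, -0.06470592,  1.46096828,  0.02158636,
        1.34990022, -0.08848702]), 'joint_velocities': array([-1.31094397e-04,  5.73907261e-04, -8.79596512e-04, -2.24552392e-05,
        5.84298291e-04,  7.46157328e-05, -1.54104015e-04]), 'tau': array([-7.14030757e-04, -6.25453448e+01,  4.84366645e-02, -3.91617572e+01,
        1.62531371e-02,  9.78143391e-03,  3.36396920e-05]), 'position': array([ 0.26763768, -0.56436602,  0.23049742]), 'ee_rot': array([-0.15542729,  0.69034251, -0.68934307,  0.15516349]), 'ft_force': array([-0.65428244,  0.01422143,  0.86728616]), 'torque': array([-0.02747346,  0.03409547,  0.03139267]), 'grip_width': 1.0030230618845706}
scene 43.56518207078843 259.56016416750174 193.5807860312324 [[ 0.53930981  0.84196846  0.01529851 -0.2519879 ]
 [ 0.68159805 -0.42577417 -0.59509701 -0.35518129]
 [-0.4945392   0.33136909 -0.80350825  1.63503084]
 [ 0.          0.          0.          1.        ]] None
side 44.040938249114824 257.7197699746784 184.9444146349203 [[-0.87909455 -0.47644675  0.01383015  0.46289514]
 [-0.31910061  0.56672476 -0.75960375  0.26408939]
 [ 0.35407284 -0.67217672 -0.65023909  0.99948332]
 [ 0.          0.          0.          1.        ]] None
wrist 62.695304744150704 255.55370283936438 188.004289462061 None [[-9.90417780e-04  9.47431764e-01  3.19956359e-01 -8.22022921e-02]
 [-1.96063676e-04 -3.19956694e-01  9.47432148e-01 -1.43036930e-01]
 [ 9.99999490e-01  8.75621825e-04  5.02647753e-04  1.60701058e-03]
 [ 0.00000000e+00  0.00000000e+00  0.00000000e+00  1.00000000e+00]]
```

View pics/scene0.png

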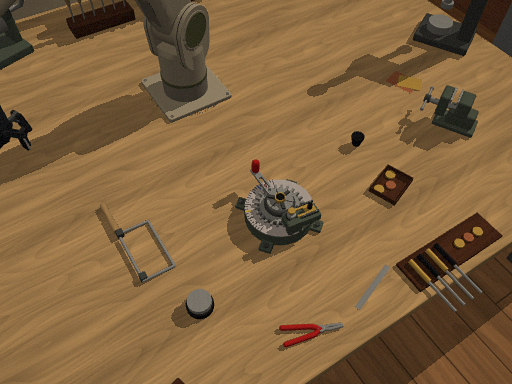

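View pics/side0.png

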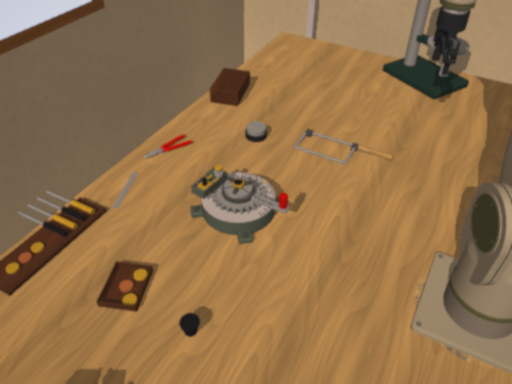

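View pics/wrist0.png

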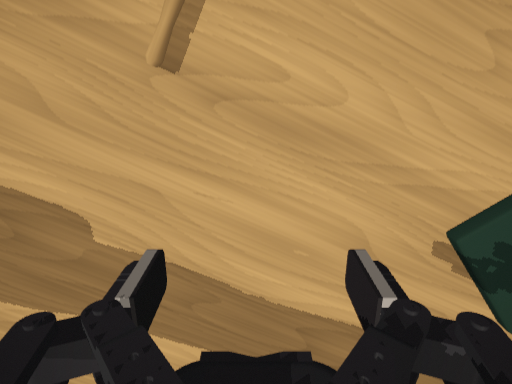

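```bash
cat > h.py <<'E'
import numpy as np,cv2,pickle
from scipy.spatial.transform import Rotation as R
def K(c):
    f=c["pixels"].shape[0]/2/np.tan(np.radians(c["fovy"]/2));return f,c["cx"],c["cy"]
def Tcw(c,o=None): # camera->world
    if "view" in c and c["view"] is not None: return np.linalg.inv(c["view"])
    T=np.eye(4);T[:3,:3]=R.from_quat(o["ee_rot"]).as_matrix();T[:3,3]=o["position"];return T@c["T_tool_cam"]
def ray_z(c,u,v,z,o=None):
    f,cx,cy=K(c);T=Tcw(c,o);d=T[:3,:3]@np.array([(u-cx)/f,(v-cy)/f,1]);p=T[:3,3];s=(z-p[2])/d[2];return p+s*d
def proj(c,P,o=None):
    f,cx,cy=K(c);T=np.linalg.inv(Tcw(c,o));P=np.atleast_2d(P);q=P@T[:3,:3].T+T[:3,3];return np.c_[f*q[:,0]/q[:,2]+cx,f*q[:,1]/q[:,2]+cy]
def cloud(c,o=None):
    f,cx,cy=K(c);T=Tcw(c,o);z=c["range_z"];h,w=z.shape;u,v=np.meshgrid(np.arange(w),np.arange(h))
    P=np.stack([(u-cx)/f*z,(v-cy)/f*z,z],-1)@T[:3,:3].T+T[:3,3];P[z==0]=np.nan;return P
def crop(c,x0,y0,x1,y1,k,name):
    im=c["pixels"][y0:y1,x0:x1,::-1];cv2.imwrite(name,cv2.resize(im,None,fx=k,fy=k,interpolation=cv2.INTER_CUBIC))
E
python3 - <<'E'
from h import *
o,d=pickle.load(open("c0.pkl","rb"))
crop(d["scene"],230,150,330,255,5.5,"pics/sc.png"); crop(d["side"],180,155,300,245,6,"pics/sd.png")
for n in ["scene","side"]:
    P=cloud(d[n]);print(n,np.nanmedian(P[300:380,200:250,2]) ,(P[...,2]>0.03).sum())
E
```

```text
scene -0.00023968679573060925 15110
side 0.00015960801172276717 24180
```

View pics/sc.png

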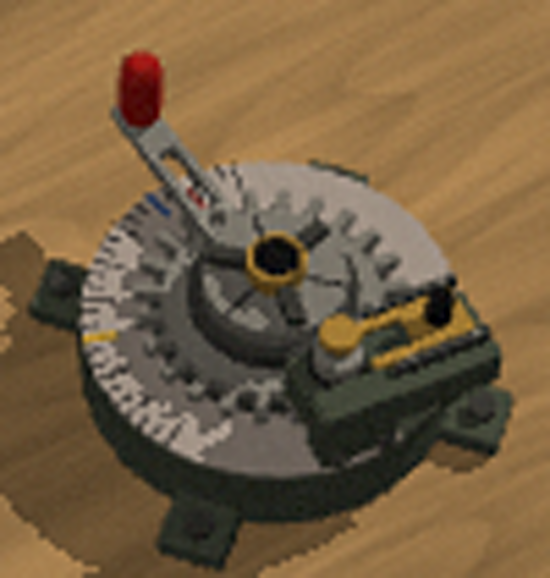

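View pics/sd.png

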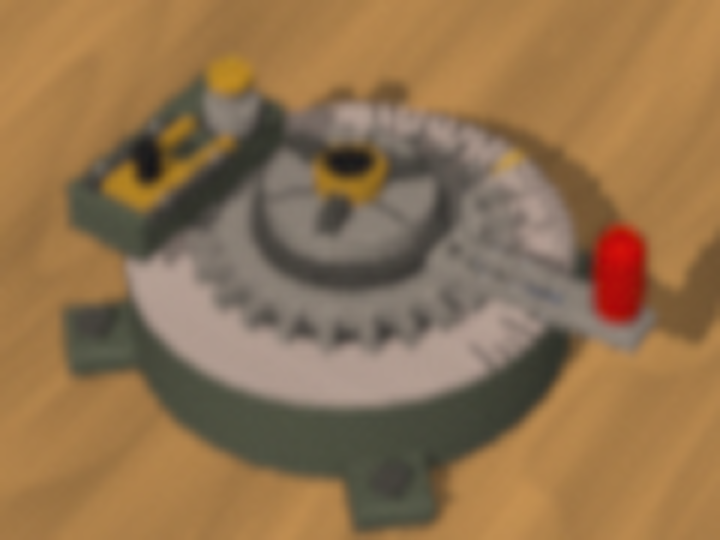

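```bash
python3 - <<'E'
from h import *
o,d=pickle.load(open("c0.pkl","rb"))
S={"bezel":(.091,277,257,350,160),"cap":(.110,344,330,230,73),"knob":(.105,440,290,148,135),"grip":(.088,141,88,620,275),"y60":(.045,98,337,511,160),"blue":(.045,158,205,None,None)}
r={}
for k,(z,a,b,e,f) in S.items():
    p=ray_z(d["scene"],230+(a+.5)/5.5-.5,150+(b+.5)/5.5-.5,z); print(k,p.round(4),end=' ')
    r[k]=[p]
    if e: q=ray_z(d["side"],180+(e+.5)/6-.5,155+(f+.5)/6-.5,z);print(q.round(4),end='');r[k].append(q)
    print()
m={k:np.mean(v,0) for k,v in r.items()}
c=m["bezel"]
for k,v in m.items():
    w=v-c;print(k,np.hypot(*w[:2]).round(4),np.degrees(np.arctan2(w[1],w[0])).round(1))
E
```

```text
bezel [ 0.5976 -0.0216  0.091 ] [ 0.5965 -0.0242  0.091 ]
cap [ 0.6592 -0.0274  0.11  ] [ 0.6564 -0.0287  0.11  ]
knob [0.6618 0.0258 0.105 ] [0.6673 0.0167 0.105 ]
grip [ 0.4727 -0.0193  0.088 ] [ 0.4704 -0.0187  0.088 ]
y60 [ 0.5646 -0.1018  0.045 ] [ 0.5635 -0.1054  0.045 ]
blue [ 0.512  -0.0336  0.045 ] 
bezel 0.0 0.0
cap 0.061 -4.9
knob 0.0807 33.2
grip 0.1256 178.2
y60 0.0872 -112.2
blue 0.0857 -172.8
```

```bash
python3 - <<'E'
from h import *
o,d=pickle.load(open("c0.pkl","rb"))
M=R.from_quat(o["ee_rot"]).as_matrix();print(M.round(3));print(np.degrees(np.arctan2(M[1,0],M[0,0])))
P=cloud(d["side"])
# grip position refined by depth: 
for n in ["scene","side"]:
    c=d[n];P=cloud(c);im=c["pixels"].astype(int);m=(im[...,0]>120)&(im[...,1]<50)&(im[...,2]<50)&(P[...,2]>.06)&(P[...,0]<.6);print(n,m.sum(),np.nanmean(P[m],0),P[m][:,2].min(),P[m][:,2].max())
# for target pose: tool heading 0 deg, at TCP (.555,-.03,.23)
tgt=R.from_matrix(np.array([[1,0,0],[0,0,1],[0,-1,0]]))
print(tgt.as_matrix())
p=np.array([.53,-.025,.22]);print("shift",M.T@(p-o["position"]),"rot",(R.from_matrix(M).inv()*tgt).as_rotvec())
E
```

```text
[[-0.904 -0.001  0.429]
 [-0.429  0.001 -0.904]
 [ 0.    -1.    -0.001]]
-154.6264618160349
scene 17 [ 0.47396452 -0.01891902  0.10801904] 0.10296329065568433 0.11318151803227083
side 107 [ 0.46900103 -0.01395178  0.09351577] 0.06963532595667699 0.11076738844524592
[[ 1.  0.  0.]
 [ 0.  0.  1.]
 [ 0. -1.  0.]]
shift [-0.46818164  0.01102001 -0.37489251] rot [ 5.16019391e-04 -2.69874027e+00 -1.95494762e-03]
```

```bash
cat >> h.py <<'E'
def tgtR(h): # heading deg of tool x, pointing down
    h=np.radians(h);x=np.array([np.cos(h),np.sin(h),0]);y=np.array([0,0,-1.]);return R.from_matrix(np.c_[x,y,np.cross(x,y)])
def plan(o,p,h):
    A=R.from_quat(o["ee_rot"]);print("shift",A.inv().apply(np.array(p)-o["position"]).round(4),"rot",(A.inv()*tgtR(h)).as_rotvec().round(4))
E
python3 - <<'E'
from h import *
o,d=pickle.load(open("c0.pkl","rb"))
plan(o,[.58,-.03,.25],-180)
E
```

```text
shift [-0.5112 -0.019  -0.349 ] rot [1.400e-03 4.429e-01 4.000e-04]
```

send_rows:
  motion:
    - [100, -0.256, -0.019, -0.175, 0, 0.22, 0]
    - [100, -0.256, -0.019, -0.175, 0, 0.22, 0]
    - [100, -0.256, -0.019, -0.175, 0, 0.22, 0]
    - [100, -0.256, -0.019, -0.175, 0, 0.22, 0]
    - [100, -0.256, -0.019, -0.175, 0, 0.22, 0]
    - [100, -0.256, -0.019, -0.175, 0, 0.22, 0]
    - [100, -0.511, -0.019, -0.349, 0, 0.443, 0]
    - [100, -0.511, -0.019, -0.349, 0, 0.443, 0]
    - [100, -0.511, -0.019, -0.349, 0, 0.443, 0]
    - [100, -0.511, -0.019, -0.349, 0, 0.443, 0]

```text
clock: 0.98
position: [0.4749, -0.2095, 0.2483]
ee_rot: [-0.001, -0.707, 0.707, 0.001]
ft_force: [0.4, -1.0, -0.9]
grip_width: 0.998
```

```bash
python3 - <<'E'
from h import *
from workcell import *
o=get_obs();print(o["clock"],o["joint_pos"],o["position"],o["joint_velocities"])
plan(o,[.58,-.03,.25],-180)
E
```

```text
0.9833 [ 0.63301988  0.10824908 -0.32792623  1.69897951  0.03604854  1.340096
 -1.27392183] [ 0.47492074 -0.20946655  0.24825582] [-0.57646423  0.11802169 -0.42887647 -0.12466469  0.07942026  0.02298871
 -0.98347442]
shift [-0.1048 -0.0018 -0.1797] rot [-0.0003 -0.0018 -0.    ]
```

send_rows:
  motion:
    - [100, -0.1, 0, -0.175, 0, 0, 0]
    - [100, -0.1, 0, -0.175, 0, 0, 0]
    - [100, -0.1, 0, -0.175, 0, 0, 0]
    - [100, -0.1, 0, -0.175, 0, 0, 0]
    - [100, -0.1, 0, -0.175, 0, 0, 0]
    - [100, -0.1, 0, -0.175, 0, 0, 0]
    - [100, -0.1, 0, -0.175, 0, 0, 0]
    - [100, -0.1, 0, -0.175, 0, 0, 0]

```text
clock: 1.65
position: [0.5743, -0.0368, 0.2478]
ee_rot: [0.0, -0.707, 0.707, 0.0]
ft_force: [-0.1, -1.5, 0.3]
grip_width: 1.003
```

```bash
cat > look.py <<'E'
import sys
from h import *
from workcell import *
n=sys.argv[1]
o=get_obs();c=camera("wrist");print(o["clock"],o["joint_pos"].round(2),o["position"].round(4),np.abs(o["joint_velocities"]).max())
pickle.dump((o,c),open(f"{n}.pkl","wb"));crop(c,0,0,512,384,1.5,f"pics/{n}.png")
E
python3 look.py w1
```

```text
1.65 [ 0.38  0.25 -0.47  1.55  0.11  1.37 -1.67] [ 0.5743 -0.0368  0.2478] 0.02093426406012836
```

View pics/w1.png

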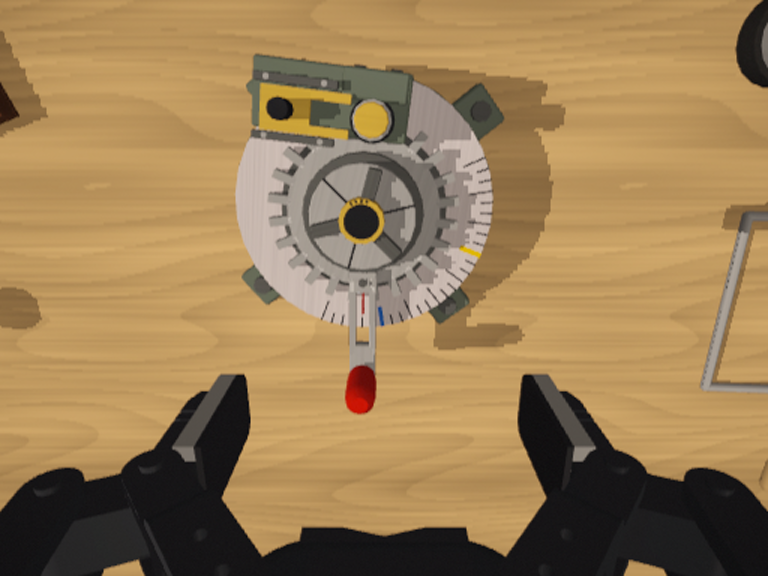

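The view shows the whole table: bezel near (361,221), cap (371,119), knob (279,108), yellow mark (470,252), blue (381,316), grip (361,390). I'll enlarge it to refine these.

```bash
python3 - <<'E'
from h import *
o,c=pickle.load(open("w1.pkl","rb"))
crop(c,155,30,345,160,4.2,"pics/w1a.png");crop(c,155,140,345,285,4,"pics/w1b.png")
E
```

```text
(no output)
```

View pics/w1a.png

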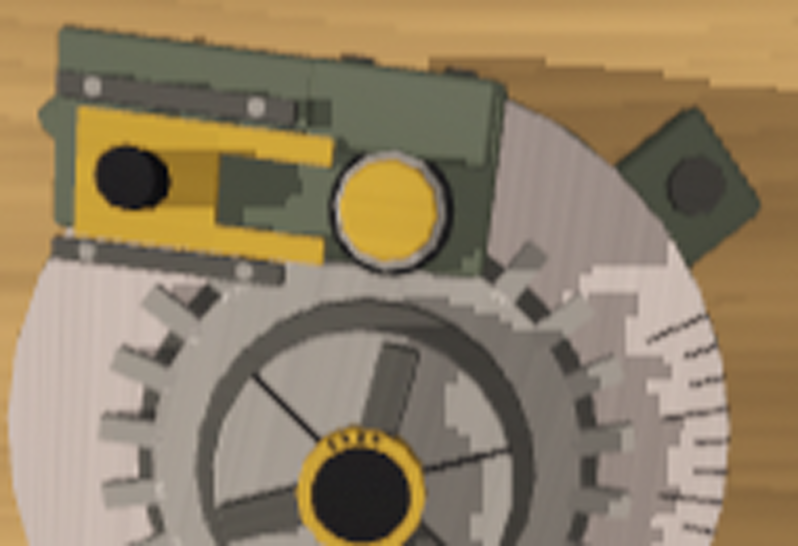

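View pics/w1b.png

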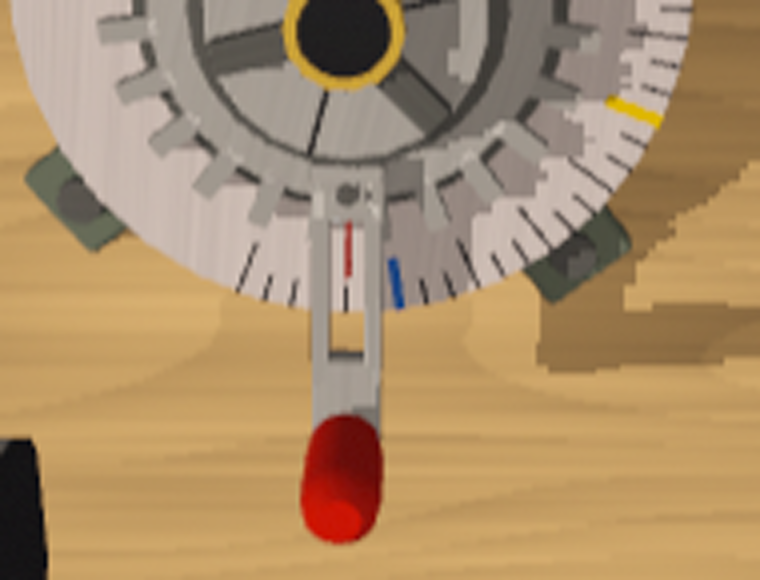

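```bash
python3 - <<'E'
from h import *
o,c=pickle.load(open("w1.pkl","rb"))
A=lambda u,v:((155+(u+.5)/4.2-.5),(30+(v+.5)/4.2-.5))
B=lambda u,v:((155+(u+.5)/4-.5),(140+(v+.5)/4-.5))
S={"bez":(A(361,493),.091),"cap":(A(388,209),.110),"knob":(A(132,178),.105),"y":(B(634,111),.045),"b":(B(396,283),.045),"griptop":(B(334,517),.108),"hair":(B(348,248),.061)}
P=cloud(c,o)
C=ray_z(c,*S["bez"][0],.091,o)
for k,(uv,z) in S.items():
    p=ray_z(c,*uv,z,o);w=p-C;dp=P[round(uv[1]),round(uv[0])]
    print(k,p.round(4),"r",np.hypot(*w[:2]).round(4),"az",np.degrees(np.arctan2(w[1],w[0])).round(2),"depthz",dp.round(4))
# scale ring outer circle? plane consistency
E
```

```text
bez [ 0.5975 -0.0241  0.091 ] r 0.0 az 0.0 depthz [ 0.5979 -0.0246  0.0929]
cap [ 0.6589 -0.0312  0.11  ] r 0.0618 az -6.65 depthz [ 0.6591 -0.0313  0.1119]
knob [0.6648 0.0207 0.105 ] r 0.0809 az 33.64 depthz [0.6648 0.0205 0.1064]
y [ 0.565  -0.1038  0.045 ] r 0.0861 az -112.18 depthz [ 0.566  -0.1032  0.0473]
b [ 0.5123 -0.0363  0.045 ] r 0.0861 az -171.85 depthz [ 0.5133 -0.0367  0.0463]
griptop [ 0.473  -0.0205  0.108 ] r 0.1245 az 178.34 depthz [ 0.4736 -0.0204  0.1091]
hair [ 0.5296 -0.0229  0.061 ] r 0.0679 az 179.03 depthz [ 0.5282 -0.0232  0.0588]
```

send_rows:
  motion:
    - [100, 0.04, 0.0, -0.016, 0, 0.026, 0]
    - [100, 0.08, 0.0, -0.016, 0, 0.026, 0]
    - [100, 0.102, 0.01, -0.016, 0, 0.026, 0]
    - [100, 0.102, 0.045, -0.016, 0, 0.026, 0]
    - [100, 0.102, 0.08, -0.016, 0, 0.026, 0]
    - [100, 0.102, 0.115, -0.016, 0, 0.026, 0]
    - [100, 0.102, 0.145, -0.016, 0, 0.026, 0]
    - [100, 0.102, 0.165, -0.016, 0, 0.026, 0]
    - [100, 0.102, 0.17, -0.016, 0, 0.026, 0]
    - [60, 0.102, 0.17, -0.016, 0, 0.026, 0]
  squeeze: 20

```text
clock: 2.53
position: [0.4715, -0.0213, 0.0774]
ee_rot: [-0.009, -0.707, 0.707, 0.011]
ft_force: [0.1, 0.9, 0.6]
grip_width: 0.884
```

```bash
python3 look.py w2; python3 - <<'E'
from h import *
from workcell import *
o,_=pickle.load(open("w2.pkl","rb"));print(o["ft_force"],o["grip_width"]);plan(o,[.4725,-.0206,.078],178.5)
c=camera("side");pickle.dump(c,open("s2.pkl","wb"));crop(c,160,110,330,245,4.4,"pics/s2.png")
E
```

```text
2.5333 [ 0.4   0.19 -0.48  2.    0.11  0.97 -1.74] [ 0.4715 -0.0213  0.0774] 0.04518011416457425
[0.1244778  0.85326911 0.59400347] 0.8840409258889614
shift [-0.001  -0.0006 -0.0007] rot [-0.0001 -0.0018  0.0023]
```

View pics/w2.png

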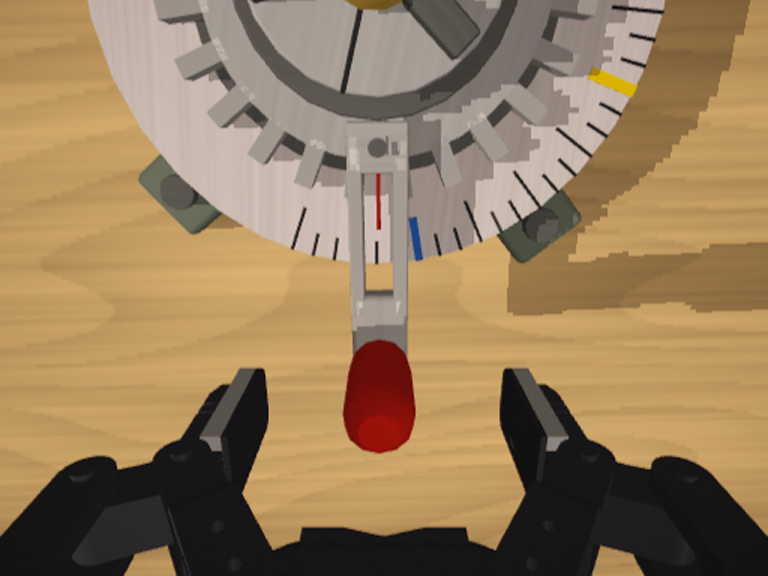

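View pics/s2.png

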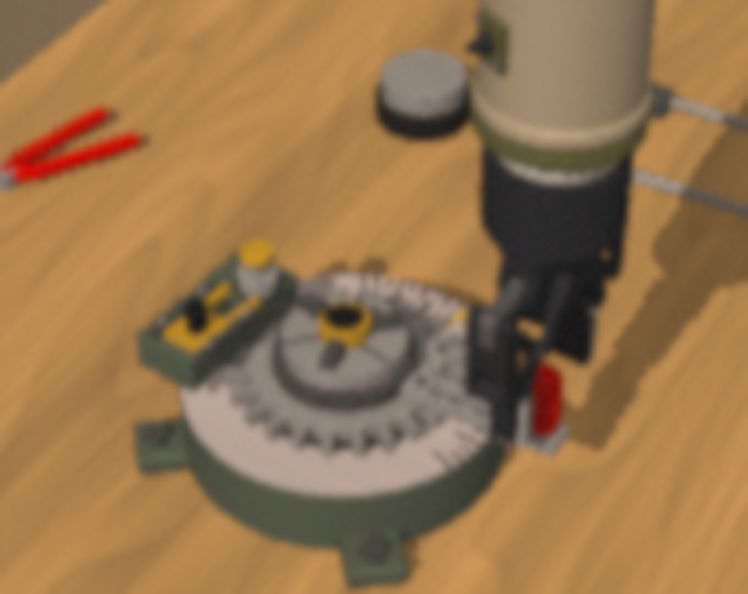

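send_rows:
  motion:
    - [31, 0, 0, 0, 0, 0, 0]
    - [31, 0, 0, 0, 0, 0, 0]
    - [31, 0, 0, 0, 0, 0, 0]
    - [31, 0, 0, 0, 0, 0, 0]
    - [31, 0, 0, 0, 0, 0, 0]
    - [31, -0.0003, 0, 0.0088, 0, -0.07, 0]
    - [31, -0.0012, 0, 0.0175, 0, -0.14, 0]
    - [31, -0.0027, 0, 0.0261, 0, -0.209, 0]
    - [31, -0.0049, 0, 0.0346, 0, -0.279, 0]
  squeeze: 20

```text
clock: 3.38
position: [0.4767, -0.0549, 0.0784]
ee_rot: [-0.09, 0.701, -0.701, 0.091]
ft_force: [0.3, 1.3, -0.3]
grip_width: 0.313
```

```bash
python3 look.py w3; python3 - <<'E'
from h import *
o,_=pickle.load(open("w3.pkl","rb"));print(o["ft_force"],o["grip_width"])
w=o["position"]-[.5975,-.0241,0];M=R.from_quat(o["ee_rot"]).as_matrix();print(np.hypot(*w[:2]),np.degrees(np.arctan2(w[1],w[0])),np.degrees(np.arctan2(M[1,0],M[0,0])),w[2])
E
```

```text
3.3833 [ 0.47  0.2  -0.49  1.99  0.11  0.98 -1.39] [ 0.4767 -0.0549  0.0784] 1.0138002046997847
[ 0.25815493  1.31935039 -0.25793391] 0.312740906718599
0.12464562779663683 -165.6794641952205 -165.29522773810558 0.07843989960085462
```

View pics/w3.png

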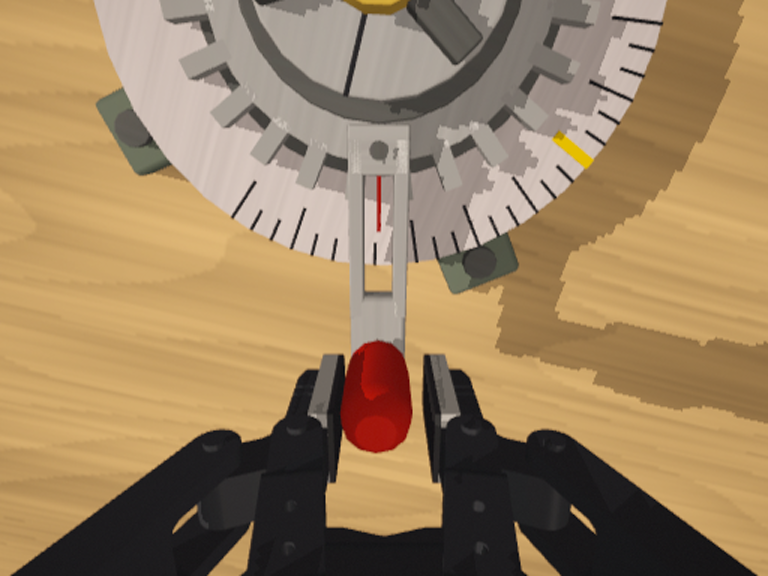

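send_rows:
  motion:
    - [31, -0.0003, 0, 0.0087, 0, -0.07, 0]
    - [31, -0.0012, 0, 0.0174, 0, -0.14, 0]
    - [31, -0.0027, 0, 0.026, 0, -0.209, 0]
    - [31, -0.0048, 0, 0.0345, 0, -0.279, 0]
    - [31, -0.0075, 0, 0.0428, 0, -0.349, 0]
    - [31, -0.0108, 0, 0.0508, 0, -0.419, 0]
    - [31, -0.0146, 0, 0.0587, 0, -0.489, 0]
    - [31, -0.019, 0, 0.0662, 0, -0.559, 0]
    - [31, -0.0239, 0, 0.0735, 0, -0.628, 0]
    - [31, -0.0292, 0, 0.0803, 0, -0.698, 0]

```text
clock: 4.27
position: [0.5251, -0.1251, 0.0782]
ee_rot: [-0.324, 0.629, -0.628, 0.324]
ft_force: [-0.8, 1.6, 0.4]
grip_width: 0.311
```

```bash
python3 - <<'E'
from h import *
from workcell import *
o=get_obs();print(o["ft_force"],o["grip_width"])
w=o["position"]-[.5975,-.0241,0];M=R.from_quat(o["ee_rot"]).as_matrix();print(np.hypot(*w[:2]),np.degrees(np.arctan2(w[1],w[0])),np.degrees(np.arctan2(M[1,0],M[0,0])),w[2])
E
```

```text
[-0.83333241  1.57746104  0.36298836] 0.310583125385905
0.12428196397457014 -125.64566721112574 -125.4248561657096 0.07819931329835884
```

send_rows:
  motion:
    - [31, -0.0004, 0, 0.0098, 0, -0.079, 0]
    - [31, -0.0015, 0, 0.0196, 0, -0.157, 0]
    - [31, -0.0034, 0, 0.029, 0, -0.234, 0]
    - [31, -0.0034, 0, 0.029, 0, -0.234, 0]
    - [24, -0.0034, 0, 0.029, 0, -0.234, 0]
    - [24, -0.0034, 0, 0.029, 0, -0.234, 0]
    - [24, -0.0034, 0, 0.029, 0, -0.234, 0]
    - [24, -0.0034, 0, 0.029, 0, -0.234, 0]

```text
clock: 4.93
position: [0.5502, -0.1392, 0.0781]
ee_rot: [0.394, -0.587, 0.587, -0.394]
ft_force: [1.1, 1.1, -2.3]
grip_width: 0.251
```

```bash
python3 look.py w4;  python3 - <<'E'
from h import *
o,c=pickle.load(open("w4.pkl","rb"));print(o["ft_force"],o["grip_width"])
w=o["position"]-[.5975,-.0241,0];M=R.from_quat(o["ee_rot"]).as_matrix();print(np.hypot(*w[:2]),np.degrees(np.arctan2(w[1],w[0])),np.degrees(np.arctan2(M[1,0],M[0,0])),w[2])
crop(c,180,40,330,200,3.7,"pics/w4a.png")
E
```

```text
4.9333 [ 0.62  0.4  -0.54  1.76  0.23  1.04 -0.39] [ 0.5502 -0.1392  0.0781] 0.007718424752262822
[ 1.09487827  1.1250507  -2.27742792] 0.2507584697893794
0.124435699762821 -112.35579317553693 -112.19127082208138 0.07814082193948527
```

View pics/w4.png

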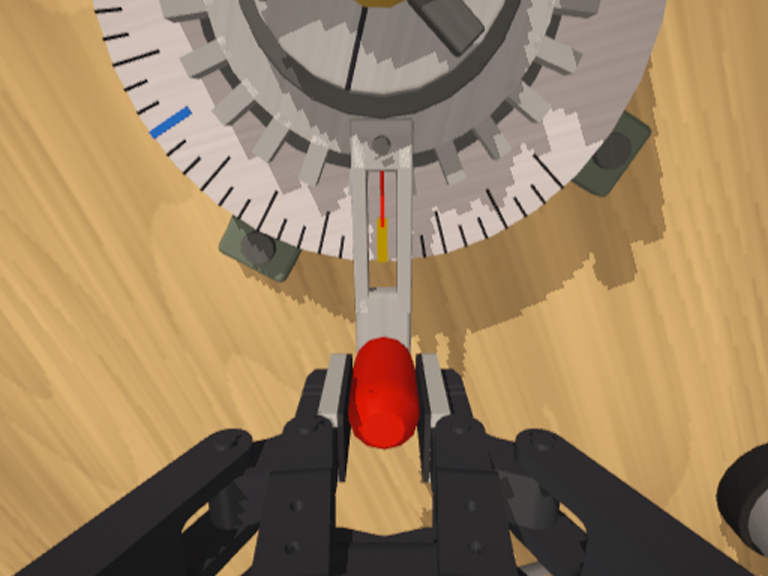

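View pics/w4a.png

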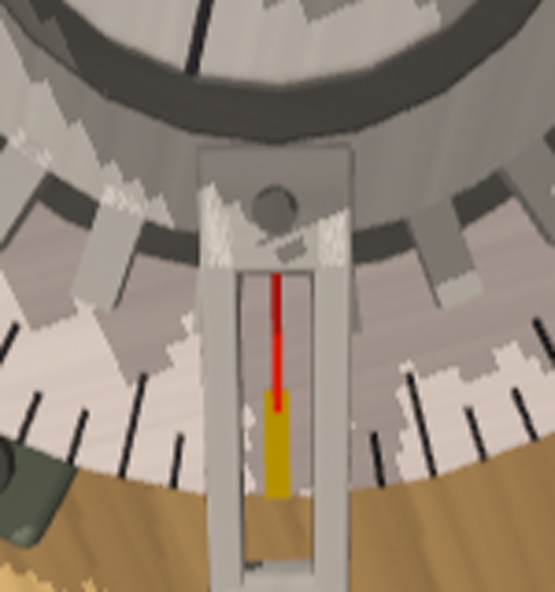

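The hairline lies centred over the yellow graduation (crop (277,400)). Next I release the grip and lift.

send_rows:
  motion:
    - [60, 0, 0, 0, 0, 0, 0]
    - [60, 0, 0, 0, 0, 0, 0]
    - [60, 0, 0, 0, 0, 0, 0]
    - [60, 0, -0.03, 0, 0, 0, 0]
    - [60, 0, -0.06, 0, 0, 0, 0]
    - [60, 0, -0.09, 0, 0, 0, 0]
    - [60, 0, -0.09, 0, 0, 0, 0]

```text
clock: 5.57
position: [0.5533, -0.1396, 0.1744]
ee_rot: [0.393, -0.584, 0.589, -0.397]
ft_force: [-0.2, 0.3, -0.2]
grip_width: 0.602
```

```bash
python3 look.py w5;  python3 - <<'E'
from h import *
o,c=pickle.load(open("w5.pkl","rb"));print(o["ft_force"],o["grip_width"])
plan(o,[.659,-.0312,.125],-97)
E
```

```text
5.5667 [ 0.64  0.3  -0.56  1.67  0.17  1.22 -0.35] [ 0.5533 -0.1396  0.1744] 0.08540211715473159
[-0.22131412  0.2737874  -0.21193823] 0.6019303665626298
shift [-0.1402  0.05    0.0567] rot [-0.0085 -0.2638  0.0003]
```

View pics/w5.png

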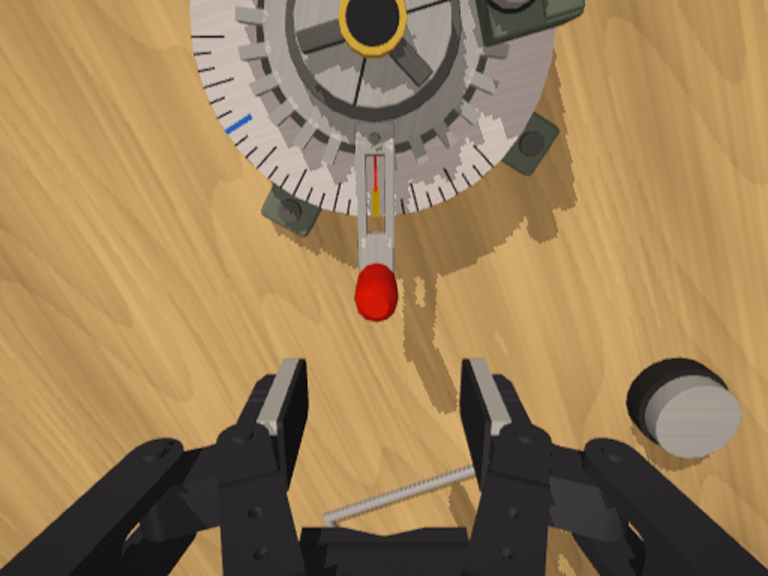

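The hairline is still on yellow at (375,195). I'll move over the cap with the fingers shut.

send_rows:
  motion:
    - [0, -0.035, 0, 0.014, 0, -0.09, 0]
    - [0, -0.07, 0, 0.028, 0, -0.18, 0]
    - [0, -0.105, 0, 0.042, 0, -0.264, 0]
    - [0, -0.14, 0, 0.057, 0, -0.264, 0]
    - [0, -0.14, 0.02, 0.057, 0, -0.264, 0]
    - [0, -0.14, 0.045, 0.057, 0, -0.264, 0]
    - [0, -0.14, 0.045, 0.057, 0, -0.264, 0]
    - [0, -0.14, 0.045, 0.057, 0, -0.264, 0]

```text
clock: 6.28
position: [0.6547, -0.0315, 0.1214]
ee_rot: [-0.47, 0.531, -0.529, 0.468]
ft_force: [0.4, -0.3, -0.2]
grip_width: -0.003
```

```bash
python3 look.py w6;  python3 - <<'E'
from h import *
from workcell import *
o,c=pickle.load(open("w6.pkl","rb"));print(o["ft_force"],o["grip_width"])
plan(o,[.659,-.0312,.112],-97)
for n in ["side","scene"]:
  s=camera(n);x,y=proj(s,[.659,-.03,.12])[0].astype(int);crop(s,x-50,y-50,x+50,y+50,6,f"pics/{n}6.png")
E
```

```text
6.2833 [ 0.41  0.55 -0.6   1.47  0.32  1.22 -0.35] [ 0.6547 -0.0315  0.1214] 0.041415086905702954
[ 0.42517346 -0.27724371 -0.20991177] -0.0028305457556025457
shift [-0.0008  0.0094  0.0043] rot [0.0039 0.0001 0.0005]
```

View pics/w6.png

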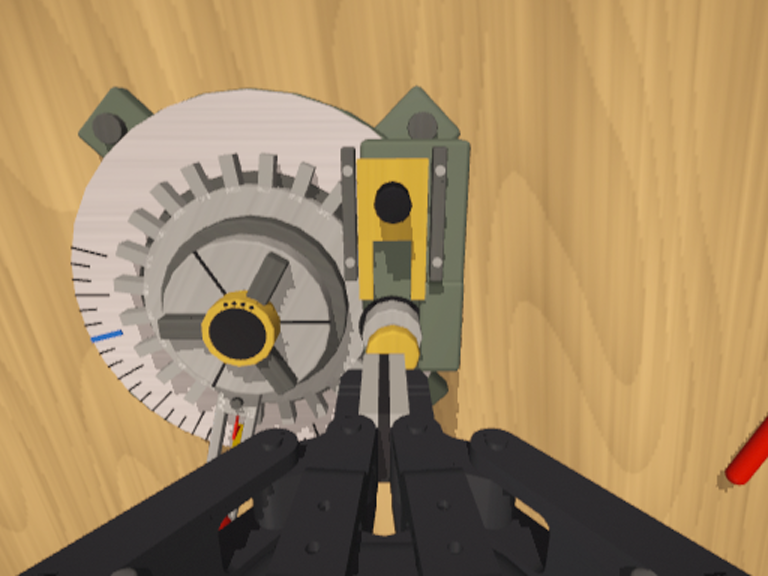

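View pics/side6.png

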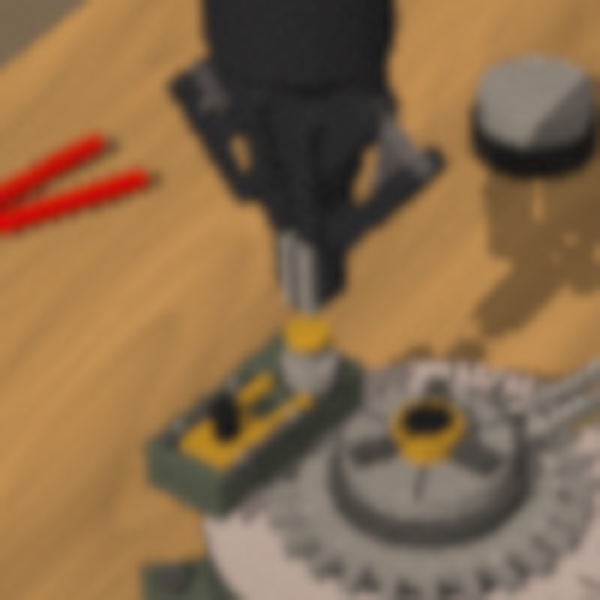

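View pics/scene6.png

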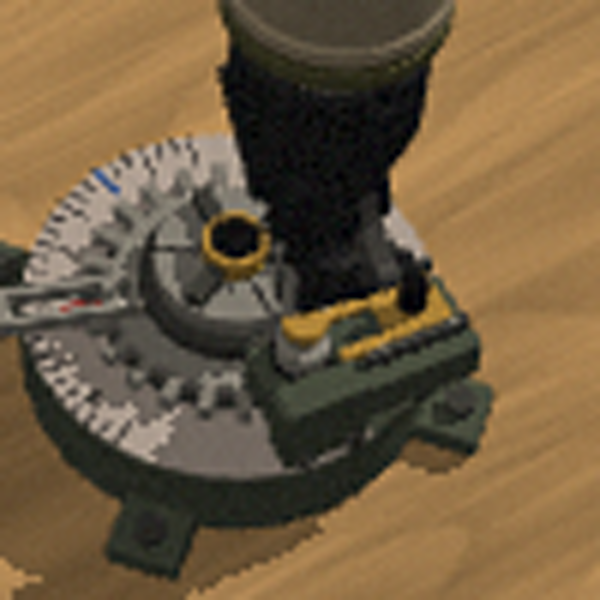

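send_rows:
  motion:
    - [0, -0.001, 0.004, 0.004, 0, 0, 0]
    - [0, -0.001, 0.008, 0.004, 0, 0, 0]
    - [0, -0.001, 0.011, 0.004, 0, 0, 0]
    - [0, -0.001, 0.013, 0.004, 0, 0, 0]
    - [0, -0.001, 0.015, 0.004, 0, 0, 0]
    - [0, -0.001, 0.015, 0.004, 0, 0, 0]

```text
clock: 6.93
position: [0.66, -0.0308, 0.1079]
ee_rot: [-0.469, 0.53, -0.53, 0.468]
ft_force: [-1.0, -0.1, 1.1]
grip_width: -0.0
```

send_rows:
  motion:
    - [0, 0, 0.002, 0, 0, 0, 0]
    - [0, 0, 0.004, 0, 0, 0, 0]
    - [0, 0, 0.006, 0, 0, 0, 0]
    - [0, 0, 0.0075, 0, 0, 0, 0]
    - [0, 0, 0.0075, 0, 0, 0, 0]

```text
clock: 7.35
position: [0.6601, -0.0307, 0.1008]
ee_rot: [0.469, -0.529, 0.53, -0.469]
ft_force: [0.5, -0.4, -0.1]
grip_width: 0.003
```

send_rows:
  motion:
    - [0, 0, 0.001, 0, 0, 0, 0]
    - [0, 0, 0.002, 0, 0, 0, 0]
    - [0, 0, 0.003, 0, 0, 0, 0]
    - [0, 0, 0.003, 0, 0, 0, 0]

```text
clock: 7.68
position: [0.6602, -0.0307, 0.0982]
ee_rot: [0.469, -0.529, 0.53, -0.469]
ft_force: [-1.7, -0.3, 5.5]
grip_width: -0.002
```

send_rows:
  motion:
    - [0, 0, 0.001, 0, 0, 0, 0]
    - [0, 0, 0.001, 0, 0, 0, 0]
    - [0, 0, -0.005, 0, 0, 0, 0]
    - [0, 0, -0.03, 0, 0, 0, 0]
    - [0, 0, -0.06, 0, 0, 0, 0]
    - [0, -0.03, -0.06, 0, 0, 0, 0]
    - [0, -0.06, -0.06, 0, 0, 0, 0]
    - [0, -0.06, -0.06, 0, 0, 0, 0]

```text
clock: 8.35
position: [0.6671, 0.0368, 0.1585]
ee_rot: [-0.469, 0.529, -0.527, 0.472]
ft_force: [-0.7, 1.6, 0.5]
grip_width: -0.003
```

```bash
python3 look.py w7;  python3 - <<'E'
from h import *
o,c=pickle.load(open("w7.pkl","rb"));print(o["ft_force"],o["grip_width"])
P=cloud(c,o)
C=np.array([.5975,-.0241,0]);a=np.radians(-7);ex=np.array([np.cos(a),np.sin(a),0]);ey=np.array([-ex[1],ex[0],0])
W=P-C;X=W@ex;Y=W@ey
m=(np.hypot(X-.062,Y)<.006);print("cap z",np.nanmedian(P[m][:,2]),m.sum())
m=(abs(X-.085)<.004)&(abs(Y)<.015);print("housing z",np.nanmedian(P[m][:,2]),m.sum())
E
```

```text
8.35 [ 0.32  0.55 -0.63  1.4   0.32  1.29 -0.44] [0.6671 0.0368 0.1585] 0.07253196591885061
[-0.66282934  1.61487801  0.51040313] -0.0026631500257926627
cap z nan 0
housing z 0.08646276157806979 11
  return np.nanmean(a, axis, out=out, keepdims=keepdims)
```

View pics/w7.png

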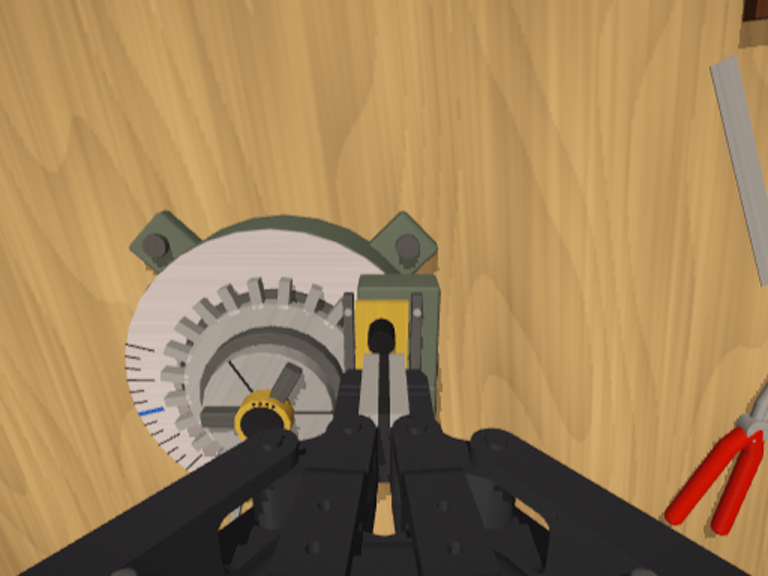

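```bash
python3 - <<'E'
from h import *
from workcell import *
for n in ["side","scene"]:
  s=camera(n);x,y=proj(s,[.659,-.03,.10])[0].astype(int);crop(s,x-40,y-40,x+40,y+40,8,f"pics/{n}7.png")
  C=np.array([.5975,-.0241,0]);a=np.radians(-7);P=cloud(s);X=(P[...,0]-C[0])*np.cos(a)+(P[...,1]-C[1])*np.sin(a);Y=-(P[...,0]-C[0])*np.sin(a)+(P[...,1]-C[1])*np.cos(a)
  m=np.hypot(X-.062,Y)<.007;print(n,np.sort(P[m][:,2].round(4)))
E
```

```text
side [0.085  0.0853 0.0878 0.0885 0.0885 0.0967 0.0969 0.0981 0.0981 0.0982
 0.0991 0.0992 0.0992 0.0993 0.0995 0.0996 0.0997 0.0998 0.1003 0.1003
 0.1009 0.1014]
scene [0.0808 0.0812 0.0813 0.0837 0.0841 0.0844 0.0845 0.0847 0.0848 0.0865
 0.0904 0.0918 0.0958 0.0959 0.096  0.096  0.0968 0.0968 0.0972 0.0973
 0.0974 0.0977 0.0977 0.0978 0.0978 0.0982 0.0985 0.0988 0.0995 0.0997
 0.1002 0.1005 0.1006 0.4758 0.4764 0.4808 0.4829 0.4881 0.4907 0.491
 0.4932 0.4932 0.4947 0.4952 0.498  0.5045 0.5052 0.506  0.5062 0.5134
 0.5135 0.515  0.5171 0.5183 0.5188 0.5189 0.5208 0.525 ]
```

View pics/side7.png

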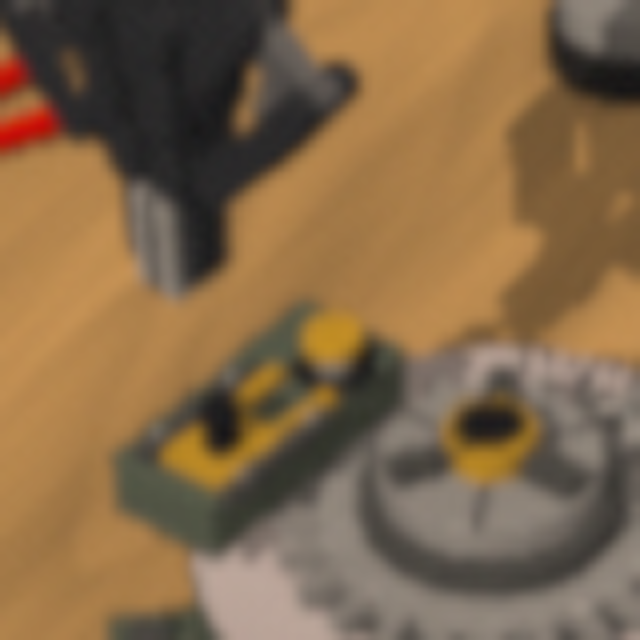

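View pics/scene7.png

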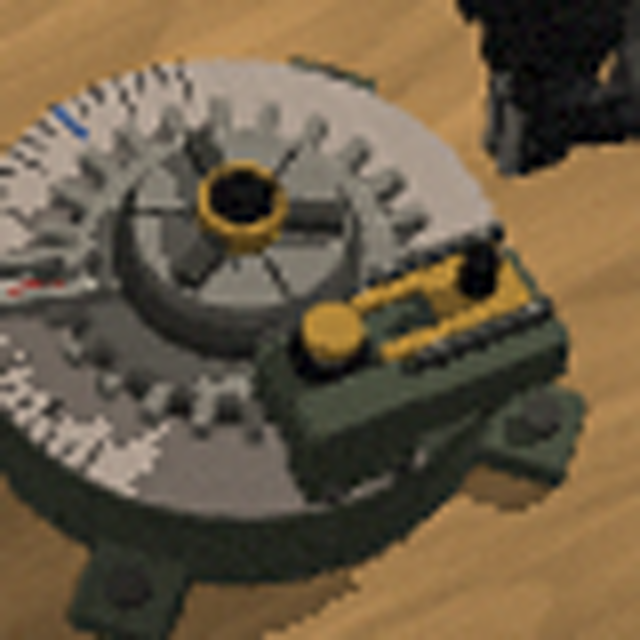

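```bash
python3 - <<'E'
from h import *
from workcell import *
o=get_obs();C=np.array([.5975,-.0241,0]);a=np.radians(-7);ex=np.array([np.cos(a),np.sin(a),0]);ey=np.array([-ex[1],ex[0],0])
f=lambda x,y,z:C+x*ex+y*ey+[0,0,z]
print(o["position"])
plan(o,f(.062,.080,.1585),-97);plan(o,f(.062,.080,.095),-97);plan(o,f(.062,.0535,.095),-97)
E
```

```text
[0.66724888 0.02882011 0.15732724]
shift [-0.019  -0.0012 -0.0008] rot [0.0004 0.0008 0.0005]
shift [-0.019   0.0623 -0.0007] rot [0.0004 0.0008 0.0005]
shift [ 0.0075  0.0623 -0.0008] rot [0.0004 0.0008 0.0005]
```

send_rows:
  motion:
    - [0, -0.02, 0, -0.001, 0, 0, 0]
    - [0, -0.02, 0, -0.001, 0, 0, 0]
    - [0, -0.02, 0.02, -0.001, 0, 0, 0]
    - [0, -0.02, 0.04, -0.001, 0, 0, 0]
    - [0, -0.02, 0.055, -0.001, 0, 0, 0]
    - [0, -0.02, 0.062, -0.001, 0, 0, 0]
    - [0, -0.02, 0.062, -0.001, 0, 0, 0]
    - [0, -0.02, 0.062, -0.001, 0, 0, 0]

```text
clock: 9.17
position: [0.669, 0.048, 0.096]
ee_rot: [0.468, -0.53, 0.53, -0.468]
ft_force: [0.7, 0.0, -0.7]
grip_width: 0.002
```

```bash
python3 look.py w8; python3 - <<'E'
from h import *
from workcell import *
o=get_obs();C=np.array([.5975,-.0241,0]);a=np.radians(-7);ex=np.array([np.cos(a),np.sin(a),0]);ey=np.array([-ex[1],ex[0],0])
w=o["position"]-C;print(o["ft_force"],"idx",w@ex,w@ey,w[2])
for n in ["side"]:
  s=camera(n);x,y=proj(s,[.66,0.02,.10])[0].astype(int);crop(s,x-40,y-40,x+40,y+40,7,f"pics/{n}8.png")
E
```

```text
9.1667 [ 0.29  0.61 -0.61  1.45  0.36  1.19 -0.49] [0.669 0.048 0.096] 0.01824101407941368
[ 1.18243556 -0.54908277  0.57441012] idx 0.06248653665420331 0.08071387703095563 0.0967287693085548
```

View pics/w8.png

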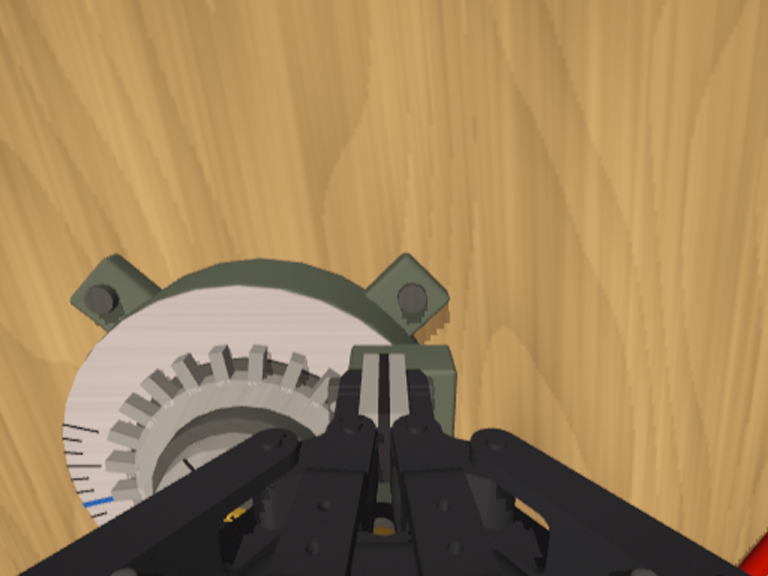

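View pics/side8.png

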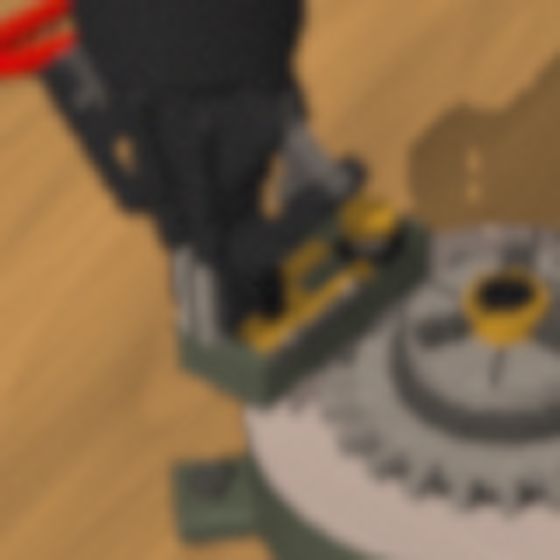

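send_rows:
  motion:
    - [0, 0.004, 0.001, 0, 0, 0, 0]
    - [0, 0.008, 0.001, 0, 0, 0, 0]
    - [0, 0.012, 0.001, 0, 0, 0, 0]
    - [0, 0.015, 0.001, 0, 0, 0, 0]
    - [0, 0.018, 0.001, 0, 0, 0, 0]
    - [0, 0.021, 0.001, 0, 0, 0, 0]
    - [0, 0.024, 0.001, 0, 0, 0, 0]
    - [0, 0.024, 0.001, 0, 0, 0, 0]

```text
clock: 9.93
position: [0.6659, 0.0241, 0.0947]
ee_rot: [0.468, -0.53, 0.53, -0.468]
ft_force: [-0.6, 0.8, 0.3]
grip_width: -0.002
```

```bash
cat > st.py <<'E'
from h import *
from workcell import *
o=get_obs();C=np.array([.5975,-.0241,0]);a=np.radians(-7);ex=np.array([np.cos(a),np.sin(a),0]);ey=np.array([-ex[1],ex[0],0])
w=o["position"]-C;print(o["ft_force"],"Fy",o["ft_force"]@ey,"idx",w@ex,w@ey,w[2])
E
python3 st.py
```

```text
[-0.60086596  0.77937184  0.29304411] Fy 0.7003353858896085 idx 0.06203367547600413 0.056142926317297524 0.09474869167228288
```

send_rows:
  motion:
    - [0, 0.001, 0, 0, 0, 0, 0]
    - [0, 0.002, 0, 0, 0, 0, 0]
    - [0, 0.003, 0, 0, 0, 0, 0]
    - [0, 0.003, 0, 0, 0, 0, 0]

```text
clock: 10.27
position: [0.6656, 0.0231, 0.0947]
ee_rot: [-0.468, 0.53, -0.529, 0.469]
ft_force: [2.8, 3.5, 0.1]
grip_width: 0.001
```

```bash
python3 st.py
```

```text
[2.76215103 3.54767024 0.07861414] Fy 3.8578479763432787 idx 0.06181935202374709 0.05518579306392192 0.09470303764099897
```

send_rows:
  motion:
    - [0, 0.001, 0, 0, 0, 0, 0]
    - [0, 0.002, 0, 0, 0, 0, 0]
    - [0, 0.003, 0, 0, 0, 0, 0]
    - [0, 0.003, 0, 0, 0, 0, 0]

```text
clock: 10.6
position: [0.6655, 0.0229, 0.0949]
ee_rot: [-0.468, 0.53, -0.528, 0.471]
ft_force: [4.0, 11.2, -1.1]
grip_width: 0.002
```

```bash
python3 st.py
```

```text
[ 3.98753622 11.21109661 -1.05092578] Fy 11.613489218892083 idx 0.06173286964615048 0.05494803426578825 0.09489738476370768
```

send_rows:
  motion:
    - [0, -0.01, 0, 0, 0, 0, 0]
    - [0, -0.025, 0, 0, 0, 0, 0]
    - [0, -0.03, -0.03, 0, 0, 0, 0]
    - [0, -0.03, -0.07, 0, 0, 0, 0]
    - [0, -0.03, -0.11, 0, 0, 0, 0]
    - [0, -0.03, -0.14, 0, 0, 0, 0]
    - [0, -0.06, -0.14, 0, 0, 0, 0]
    - [0, -0.09, -0.14, 0, 0, 0, 0]
    - [0, -0.09, -0.14, 0, 0, 0, 0]

```text
clock: 11.35
position: [0.6749, 0.1164, 0.2351]
ee_rot: [-0.47, 0.529, -0.527, 0.471]
ft_force: [0.0, 0.8, -0.9]
grip_width: 0.002
```

```bash
python3 st.py; python3 look.py w9; python3 - <<'E'
from h import *
from workcell import *
for n in ["side","scene"]:
  s=camera(n);pickle.dump(s,open(n+"9.pkl","wb"));x,y=proj(s,[.655,-.01,.10])[0].astype(int);crop(s,x-40,y-40,x+40,y+40,8,f"pics/{n}9.png")
E
```

```text
[ 0.0216956   0.75342934 -0.93591258] Fy 0.7504574204845608 idx 0.05972839563521045 0.14893138636782707 0.23506112973633134
11.35 [ 0.19  0.54 -0.65  1.25  0.32  1.45 -0.54] [0.6749 0.1164 0.2351] 0.06996359676033762
```

View pics/w9.png

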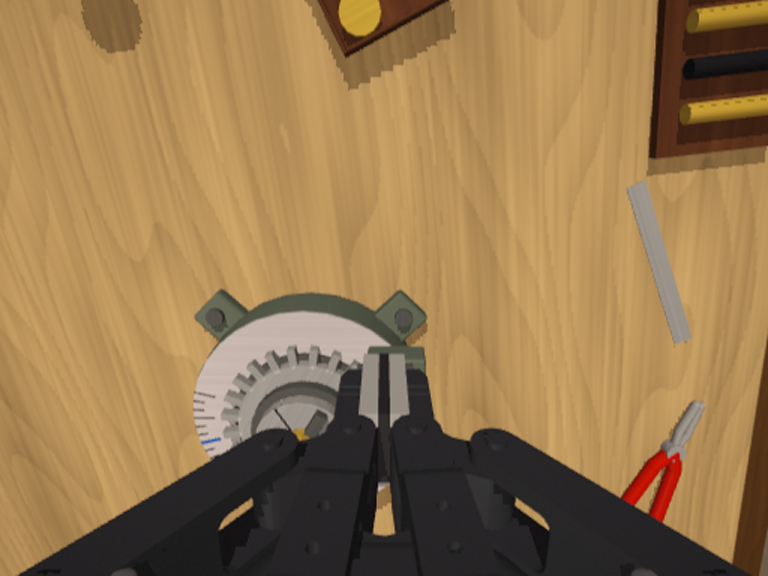

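View pics/side9.png

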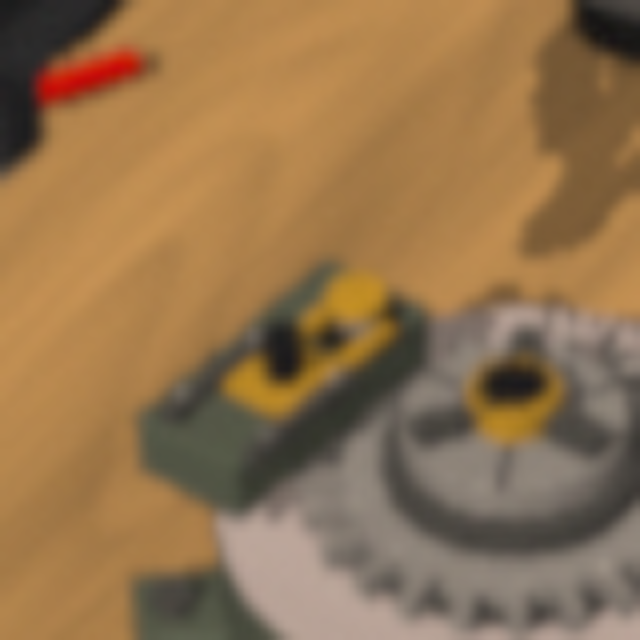

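View pics/scene9.png

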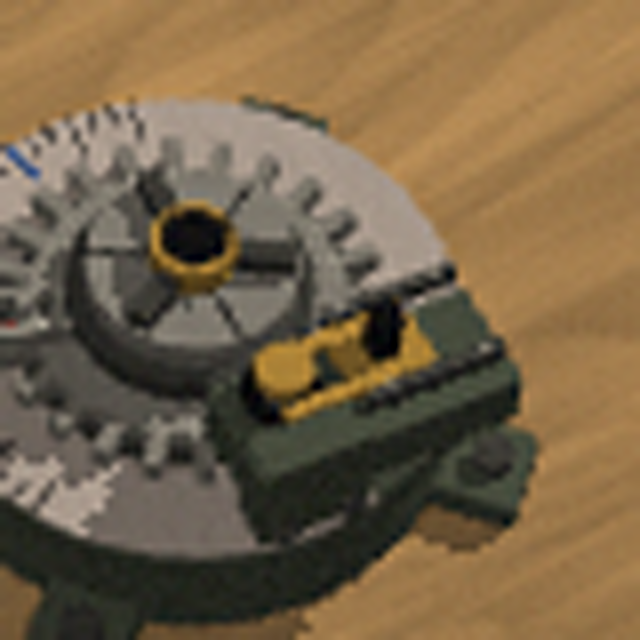

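send_rows:
  motion:
    - [0, 0.22, 0, 0, 0, 0, 0]
    - [0, 0.22, 0, 0, 0, 0, 0]
    - [0, 0.22, 0, 0, 0, 0, 0]
    - [0, 0.22, 0, 0, 0, 0, 0]
    - [0, 0.22, 0, 0, 0, 0, 0]
    - [0, 0.22, 0, 0, 0, 0, 0]
    - [0, 0.22, 0, 0, 0, 0, 0]
    - [0, 0.22, 0, 0, 0, 0, 0]
    - [0, 0.22, 0, 0, 0, 0, 0]

```text
clock: 12.25
position: [0.6492, -0.1094, 0.2346]
ee_rot: [-0.469, 0.53, -0.529, 0.469]
ft_force: [0.9, 0.2, 1.1]
grip_width: -0.0
```

```bash
python3 look.py w10; python3 - <<'E'
from h import *
o,c=pickle.load(open("w10.pkl","rb"))
u,v=proj(c,[.66,-.01,.09],o)[0].astype(int);print(u,v);x0,y0=u-60,max(0,v-50);crop(c,x0,y0,x0+120,y0+100,6,"pics/w10a.png");print(x0,y0)
E
```

```text
12.25 [ 0.52  0.47 -0.6   1.33  0.26  1.42 -0.19] [ 0.6492 -0.1094  0.2346] 0.01741637549634554
253 57
193 7
```

View pics/w10.png

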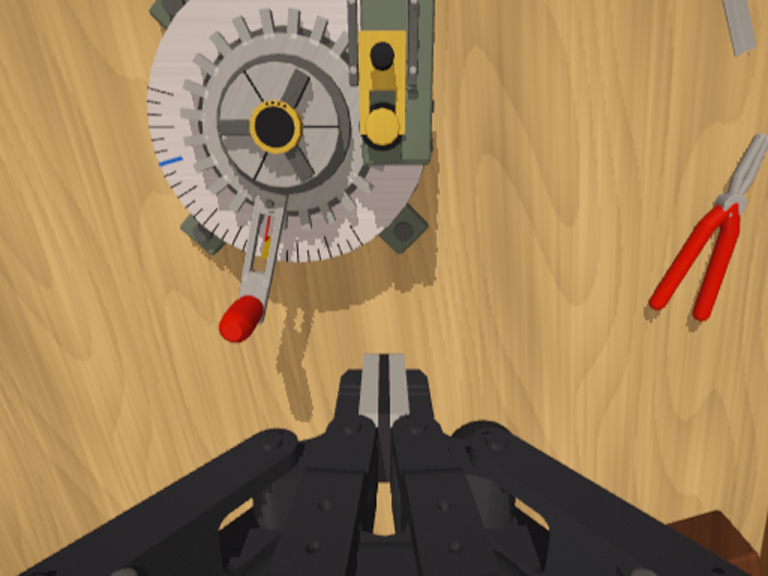

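View pics/w10a.png

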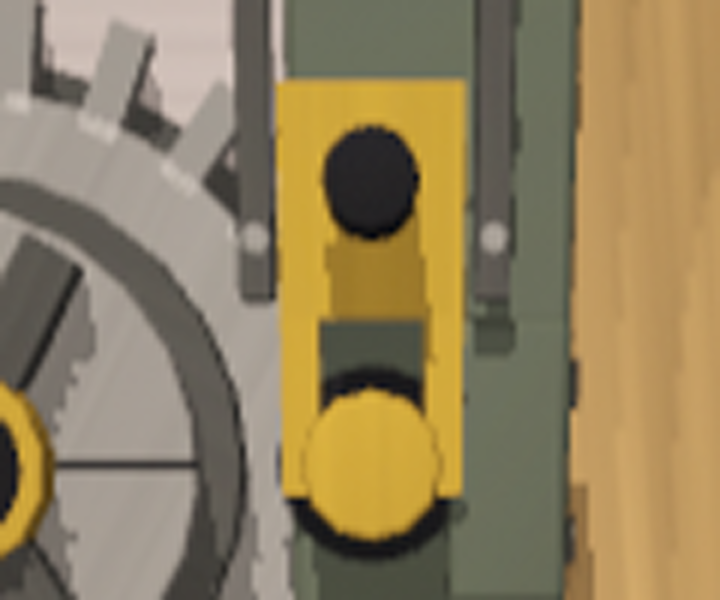

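```bash
python3 - <<'E'
from h import *
o,c=pickle.load(open("w10.pkl","rb"))
C=np.array([.5975,-.0241,0]);a=np.radians(-7);ex=np.array([np.cos(a),np.sin(a),0]);ey=np.array([-ex[1],ex[0],0])
g=lambda u,v:(193+(u+.5)/6-.5,7+(v+.5)/6-.5)
pc=ray_z(c,*g(371,465),.098,o)
for n,uv,z in [("knob",(371,174),.105),("cap",(371,465),.098),("prong tip",(300,497),.088),("fork back",(370,80),.088)]:
    p=ray_z(c,*g(*uv),z,o);print(n,((p-C)@ex).round(4),((p-C)@ey).round(4),"rel cap y",((p-pc)@ey).round(4))
P=cloud(c,o);uv=g(371,465);print(P[int(uv[1])-5:int(uv[1])+6,int(uv[0])-5:int(uv[0])+6,2].mean())
crop(c,140,100,200,230,4.4,"pics/w10b.png")
E
```

```text
knob 0.0615 0.0367 rel cap y 0.0362
cap 0.0615 0.0005 rel cap y 0.0
prong tip 0.051 -0.004 rel cap y -0.0045
fork back 0.0613 0.0506 rel cap y 0.05
nan
```

View pics/w10b.png

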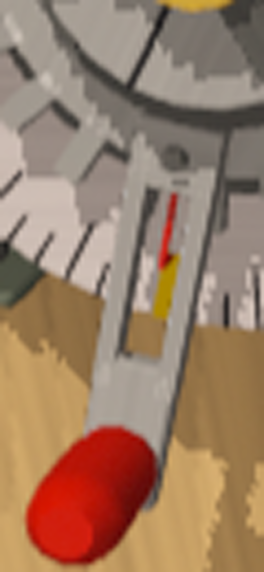

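The knob sits 36.2 mm from the cap (36 is fully across), the cap is at its home height, and the hairline is over yellow. I'm handing in.

```bash
python3 -c "
from workcell import *
print(hand_in())"
```

```text
the job is handed in; nothing more can be done
None
```

The job is done in the order asked and handed in at about 12.3 s, well under the 51 s limit.

- **Lever:** I swung it from about -10° to 60° in a loosely closed gripper. From straight above, the hairline lay centred on the yellow graduation. It was still there after I released the grip. In the final, oblique view it still lay over the yellow mark.
- **Plunger:** I pushed it down with shut fingers. The force fell away as it snapped in, then rose to 5.5 N against the home stop with the fingertips at 98 mm. After I withdrew, the side and scene depth readings put the cap at about 97 to 100 mm, against 98 mm when home. I could not hear the click itself.
- **Keeper:** I pushed the knob until it stopped dead; 11.6 N moved it only 0.2 mm further. In the last wrist picture the prongs lie either side of the neck. The knob is 36.2 mm from the cap, against 36 mm when fully across.

**Checks that disagreed or failed:**
- During the keeper push, the fingers stopped about 1.5 mm short of where I had worked out from the nominal finger width. I put that down to the fingers being slightly wider than assumed, since the camera measurement agrees with fully across.
- The wrist camera gave no usable depth on the cap in the last picture, so the plunger height rests on the side and scene cameras.

I saw no contact with the bystander objects. The arm was clear of everything at hand-in.

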